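Clear the hob: jars back into their caddy cups

TASK

Clear the hob: put the red-capped jar, the square green-lidded jar, the glass salt shaker and the blue tin back into the caddy beside the hob, each standing upright in the cup that matches it: the red jar in the red cup, the green jar in the square green cup, the shaker in the silver cup, the tin in the blue cup. Do not tip any of them over on the way, and leave the espresso cup on the hob where it stands.

Things in the scene. Friction and masses are not known exactly. Their poses are not given: they have to be found in the camera images.
- red_jar: Round glass spice jar with a bright red cap, 124 mm high: glass body 41 mm in diameter up to 98 mm, cap 42 mm in diameter. Loose; starts on the hob (5 mm above the worktop). Origin at the centre of its underside, z up. Under 0.3 kg. Grip it high, just under the cap, 85 to 100 mm above its underside (lower, its top jams in the gripper).
- green_jar: Square spice jar with a green lid, 91 mm high: body 38 x 38 mm up to 70 mm, lid 40 x 40 mm above that, faces square to its own x and y axes; the lid is fixed. Loose; starts on the hob (5 mm above the worktop). Origin at the centre of its underside, z up. Under 0.3 kg. Grip it high, across two opposing flats, 65 to 80 mm above its underside (lower, its top jams in the gripper).
- salt_shaker: Round clear-glass salt shaker with a domed steel cap, 90 mm high: glass body up to 44 mm in diameter, narrowing from about 70 mm up to a cap of 34 mm. Loose; starts on the hob (5 mm above the worktop). Origin at the centre of its underside, z up. Under 0.3 kg. Grip it by the glass, 50 to 60 mm above its underside (lower, its top jams in the gripper).
- blue_tin: Round food tin with a dark blue label round its side and a bare gold-silver metal top, 57 mm in diameter and 72 mm high, straight sides. Loose; starts on the hob (5 mm above the worktop). Origin at the centre of its underside, z up. Under 0.3 kg. Grip it 45 to 60 mm above its underside (lower, its top jams in the gripper).
- espresso_cup: Bystander: small two-tone espresso cup (black above, white below) with a handle, 60 x 84 x 53 mm, standing loose on the far part of the hob. Origin at the centre of its underside. It is to stay where it is.
- red_cup: Red cup in the wooden caddy (fixed), for the jar with the red cap. Round cup of outer diameter 66 mm, inner diameter 58 mm, wall 4 mm, 16 mm high. Origin at the centre of its underside, 10 mm above the worktop; z up; dark inner floor 4 mm above the origin, rim 16 mm above it.
- green_cup: Green cup in the wooden caddy (fixed), for the square jar with the green lid. Square cup of outer size 60 x 60 mm, inner size 52 x 52 mm, walls across its own x and y axes, wall 4 mm, 16 mm high. Origin at the centre of its underside, 10 mm above the worktop; z up; dark inner floor 5 mm above the origin, rim 16 mm above it. The jar fits with its flats along the walls, at any quarter turn.
- steel_cup: Silver-grey metal cup in the wooden caddy (fixed), for the glass salt shaker with the steel cap. Round cup of outer diameter 66 mm, inner diameter 58 mm, wall 4 mm, 16 mm high. Origin at the centre of its underside, 10 mm above the worktop; z up; dark inner floor 4 mm above the origin, rim 16 mm above it.
- blue_cup: Blue cup in the wooden caddy (fixed), for the blue tin. Round cup of outer diameter 80 mm, inner diameter 72 mm, wall 4 mm, 16 mm high. Origin at the centre of its underside, 10 mm above the worktop; z up; dark inner floor 4 mm above the origin, rim 16 mm above it.
- caddy: Light wooden caddy beside the hob (on its left or its right), fixed: a square board 200 x 200 mm, 10 mm thick, with a lip to 18 mm round its edge. Origin at the centre of its underside, on the worktop; x and y along its sides. The four cups stand on it at 50 mm either side of its centre in x and in y, which cup on which spot varies.

How it is judged (in metres and radians):
At the end, for the whole second after the job is handed in: Each of the four things stands in its own matching cup: its underside on the cup's floor (at most 4 mm above it), its axis within 11 mm of the cup's centre, upright within 0.1 rad, at rest and let go; the espresso cup stands upright within 20 mm of where it was (horizontal distance between red_jar and red_cup below 0.011 m and z of red_jar in the frame of red_cup between -0.001 and 0.008 m and angle between each of red_jar, green_jar, salt_shaker, blue_tin, espresso_cup's own z axis and vertical below 0.1 rad and linear speed of each of red_jar, green_jar, salt_shaker, blue_tin below 0.02 m/s and horizontal distance between green_jar and green_cup below 0.011 m and z of green_jar in the frame of green_cup between -0.001 and 0.009 m and horizontal distance between salt_shaker and steel_cup below 0.011 m and z of salt_shaker in the frame of steel_cup between -0.001 and 0.008 m and horizontal distance between blue_tin and blue_cup below 0.011 m and z of blue_tin in the frame of blue_cup between -0.001 and 0.008 m and distance of espresso_cup from where it was at the start of the episode below 0.02 m); the robot touches nothing.
It fails at once if the red jar, green jar, shaker or tin is tipped over (more than 0.7 rad) (angle between any of red_jar, green_jar, salt_shaker, blue_tin's own z axis and vertical above 0.7 rad).
It fails at once if the espresso cup is pushed more than 20 mm or tipped over (distance of espresso_cup from where it was at the start of the episode above 0.02 m or angle between espresso_cup's own z axis and vertical above 0.5 rad).
It also fails if it takes over 91 s, if anything falls off the work surface, if the arm or the gripper's body presses on something with over 40 N, if the wrist force passes 120 N, or if a joint passes its speed limit or range.

ROBOT

A 7-joint arm with a two-finger parallel gripper is mounted at the origin on a cart in front of the work surface, level with it; the furniture and walls round the work are solid. World frame = base frame: x ahead of the robot, y to its left, z up, the work surface at z = 0. Lengths are in m, angles in degrees, forces in N, time in s.
With the tool pointing down it reaches from about 0.425 to 0.875 m from the base axis. Payload 4.7 kg.
Tool frame: the origin (TCP) lies midway between the tips of the shut fingers; the grasp point (between the pads) lies 19 mm behind it; z points along the fingers, y is the line along which they close (so a half turn about z gives the same grasp; the last joint's range is limited). The gripper opens to 87 mm and grips with 3 to 60 N. Pads are 19 mm wide; open, the fingers measure 117 mm over their backs; the gripper's body (75 mm by 190 mm) begins 51 mm behind the grasp point.
Start: joints at [-65.77, 18.392, -4.016, 83.108, 1.295, 78.541, -3.26], TCP at [0.258, 0.596, 0.223] pointing down, gripper open.
Joint ranges: [-163.93, 163.93], [-17.29, 119.83], [-79.2, 71.16], [3.27, 140.29], [-89.18, 269.18], [5.43, 117.66], [-154.24, 154.24]. Speed limits (degrees/s): [147.25, 147.25, 180, 180, 180, 180, 180].

INTERFACE

Orientations are given as [roll, pitch, yaw] about the fixed x, y, z axes, in that order (R = Rz(yaw) Ry(pitch) Rx(roll)).
In Python, from cell import env gives the robot as it stands.
- The arm moves only by the tool step_arm, never from a script. Its argument "moves" is a list of rows, each an object with "dp": the shift along the tool's x, y, z in mm, a list of three; "dr": the turn, a rotation vector about the tool's x, y, z in rad, a list of three; "fingers": the closure, from 0 (fully open) to 1 (shut). In form: [{"dp": [dx, dy, dz], "dr": [ax, ay, az], "fingers": fingers}, ...]. A call has exactly 5 rows; each row shifts and turns the commanded pose from where the row before left it, along the tool's axes as they then stand; what a row does not reach is not made up. A row lasts 1/8 s, in which the tool goes at most 62.5 mm and 10.7 degrees, less where a joint would pass 70% of its speed; a pose out of reach is approached as far as the arm can. A call with a gripper value outside its range is refused whole. The fingers move at their own pace and stop on an object; "squeeze" is the grip in N (left out, the last holds). Time passes only in rows, so rows that do not move let the fingers close, or fill a call up. It gives the time, the measured TCP pose, the force, the opening and the grip force at its end, in the units of the state.
- env.get_obs(): the state, without advancing time (a new reading comes with each control period).
- env.read_camera(name): name is "scene" or "top" or "wrist"; returns the picture (384x512x3 uint8, red, green, blue); there is no depth.
- env.camera_model(name): a dict with "fx", "fy", "cx", "cy" (pixels), "R" (3x3) and "t" (3): a world point X has camera coordinates R X + t. Camera axes: x right, y down, z forward; pixel columns grow to the right and rows downward; lengths in m; the calibration is good to about 2 mm. The wrist camera is an equidistant fisheye: a pixel r from the principal point sees the ray r / f radians off the axis. A picture is of the moment at which its call begins: read the wrist's pose just before it. camera_model takes no time and is no camera call; for the wrist camera it gives the pose at the moment of the call.
- env.sign_off(): hands the job in; it is judged then, once.
The state is a dict: "time_s": time; "qpos": joint angles; "joint_velocities": joint speeds; "effort": joint torques, N m; "tool_pos": TCP position; "tool_rot": TCP orientation; "force": force on the tool from outside, world axes, zero at the start; "wrist_torque": the same for the moment, N m; "grip_width": finger opening in m; "grasp_force": force on a finger pad.
Only numpy, scipy, OpenCV 4.12 (cv2) and the standard library are available. Lean on these libraries where they do the work, as an engineer would, in place of code of your own. Each camera call takes 0.05 s, during which the arm holds its last target. There are 200 camera calls.

## Working session

There is one attempt and no reset: what is moved stays moved. The work goes in short steps, Python scripts to look and compute and a tool call to move; the robot and the scene stay as the last step left them, time stands still between calls to the robot, and variables do not carry over. Pictures are saved under pics/ and viewed, at most 14 in all, crops included, and the job is handed in when it is done.

Besides the shell and the picture viewer there is one more tool, called after "Emit:" in YAML: its name, and indented under it one key for each argument. step_arm: Moves the arm, as the interface text tells. Its arguments: {"type":"object","properties":{"moves":{"type":"array","items":{"type":"object","properties":{"dp":{"type":"array","items":{"type":"number"}},"dr":{"type":"array","items":{"type":"number"}},"fingers":{"type":"number"}}}},"squeeze":{"type":"number"}},"required":["moves"]}

```bash
mkdir -p pics; ls
python3 - <<'E'
from cell import env
import cv2,numpy as np
o=env.get_obs();print({k:np.round(v,3).tolist() for k,v in o.items()})
for n in("scene","top"):
    cv2.imwrite(f"pics/{n}0.png",env.read_camera(n)[:,:,::-1])
    m=env.camera_model(n);print(n,{k:np.round(v,4).tolist() for k,v in m.items()})
E
```

```text
pics
{'time_s': 0.0, 'qpos': [-65.769, 18.441, -4.017, 83.176, 1.294, 78.539, -3.259], 'joint_velocities': [0.014, 0.066, -0.011, 0.017, 0.019, 0.022, -0.04], 'effort': [-0.001, -49.129, -0.404, -31.253, -0.064, 0.043, 0.0], 'tool_pos': [0.258, 0.596, 0.221], 'tool_rot': [-179.89, 0.005, 156.581], 'force': [-0.951, -0.351, 0.473], 'wrist_torque': [-0.044, 0.035, -0.034], 'grasp_force': 0.0, 'grip_width': 0.087}
scene {'fx': 380.5375, 'fy': 380.5375, 'cx': 258.415, 'cy': 185.5437, 'R': [[0.8444, -0.5354, -0.0203], [-0.3732, -0.5606, -0.7392], [0.3844, 0.6317, -0.6732]], 't': [-0.5214, 0.246, 0.961]}
top {'fx': 466.8135, 'fy': 466.8135, 'cx': 251.732, 'cy': 185.9426, 'R': [[-0.0079, -0.9999, 0.0068], [-0.9718, 0.0061, -0.2358], [0.2357, -0.0084, -0.9718]], 't': [-0.0125, 0.6304, 1.1564]}
```

View pics/scene0.png

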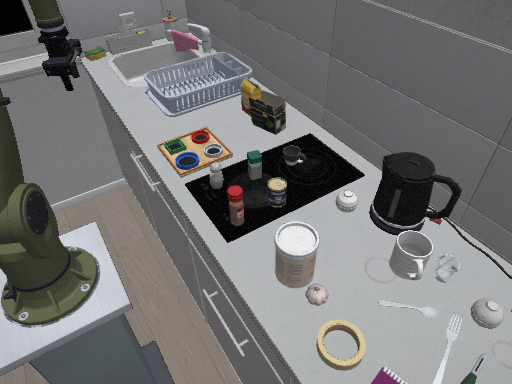

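View pics/top0.png

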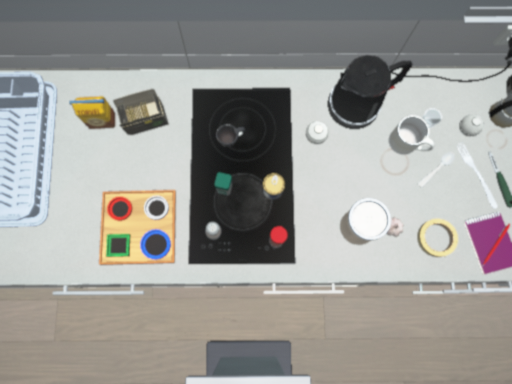

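The top view shows the caddy at about (138,228) with red (120,208), silver (156,208), green (118,245) and blue (156,244) cups. On the hob are the green jar (223,181), tin (273,184), shaker (213,229), red jar (278,235) and espresso cup (229,134).

```bash
cat > h.py <<'E'
import numpy as np,cv2
from cell import env
def ray(m,u,v):
    d=np.array([(u-m["cx"])/m["fx"],(v-m["cy"])/m["fy"],1.]);R=np.array(m["R"])
    return -R.T@np.array(m["t"]),R.T@d
def plane(m,u,v,z):
    c,d=ray(m,u,v);return c+d*(z-c[2])/d[2]
def proj(m,X):
    p=np.array(m["R"])@X+np.array(m["t"]);return np.array([m["fx"]*p[0]/p[2]+m["cx"],m["fy"]*p[1]/p[2]+m["cy"]])
E
python3 - <<'E'
from h import *
im=cv2.imread("pics/top0.png");m=env.camera_model("top")
s=cv2.imread("pics/scene0.png");ms=env.camera_model("scene")
hsv=cv2.cvtColor(im,cv2.COLOR_BGR2HSV)
def seg(box,lo,hi,name,z):
    x0,y0,x1,y1=box;h=hsv[y0:y1,x0:x1].astype(int).copy()
    if name.startswith('red'):h[...,0]=(h[...,0]+90)%180
    k=((h>=lo)&(h<=hi)).all(2).astype(np.uint8)
    n,l,st,c=cv2.connectedComponentsWithStats(k);i=1+st[1:,4].argmax()
    x,y,w,hh,a=st[i];u,v=x+(w-1)/2+x0,y+(hh-1)/2+y0
    print(name,st[i],'bbox c',u,v,'centroid',np.round(c[i]+[x0,y0],1),plane(m,u,v,z).round(4),plane(m,*(c[i]+[x0,y0]),z).round(4), 'minrect',cv2.minAreaRect(np.argwhere(l==i)[:,::-1].astype(np.float32)))
seg((103,193,137,225),(75,120,60),(105,255,255),'red_cup',.026)
seg((103,230,135,262),(40,100,30),(85,255,255),'green_cup',.026)
seg((137,226,175,262),(100,140,60),(125,255,255),'blue_cup',.026)
seg((140,193,172,222),(0,0,100),(179,60,255),'steel_cup',.026)
seg((97,186,180,268),(8,60,120),(25,255,255),'caddy',.014)
seg((265,220,295,250),(75,150,120),(105,255,255),'red_jar',.129)
seg((210,168,238,198),(60,80,30),(95,255,255),'green_jar',.096)
seg((260,170,290,200),(10,50,90),(35,255,255),'tin',.077)
seg((200,215,225,245),(0,0,90),(179,90,255),'shaker',.09)
seg((210,115,245,150),(0,0,60),(179,90,255),'espresso',.03)
cv2.imwrite("pics/topc.png",cv2.resize(im[110:275,95:300],None,fx=3.6,fy=3.6,interpolation=cv2.INTER_CUBIC))
cv2.imwrite("pics/scenec.png",cv2.resize(s[120:240,150:320],None,fx=4.6,fy=4.6,interpolation=cv2.INTER_CUBIC))
E
```

```text
red_cup [  3   3  27  25 361] bbox c 119.0 208.0 centroid [118.9 207.9] [0.583 0.343 0.026] [0.5833 0.3433 0.026 ] minrect ((16.0, 15.0), (24.0, 26.0), 90.0)
green_cup [  3   4  24  23 294] bbox c 117.5 245.0 centroid [117.  244.7] [0.4828 0.3411 0.026 ] [0.4835 0.3425 0.026 ] minrect ((14.5, 15.0), (22.0, 23.0), 90.0)
blue_cup [  4   4  29  29 279] bbox c 155.0 244.0 centroid [154.8 243.8] [0.4848 0.2415 0.026 ] [0.4853 0.2421 0.026 ] minrect ((18.000001907348633, 18.0), (26.870058059692383, 28.284271240234375), 45.0)
steel_cup [  4   2  25  25 336] bbox c 156.0 207.0 centroid [155.6 207. ] [0.5851 0.2429 0.026 ] [0.5852 0.2441 0.026 ] minrect ((16.0, 14.0), (24.0, 24.0), 90.0)
caddy [   2    4   77   75 3184] bbox c 137.0 227.0 centroid [136.3 225.4] [0.5326 0.2945 0.014 ] [0.5369 0.2966 0.014 ] minrect ((40.0, 41.0), (74.0, 76.0), 90.0)
red_jar [  5   6  18  18 247] bbox c 278.5 234.5 centroid [278.5 234.3] [ 0.494  -0.0813  0.129 ] [ 0.4944 -0.0815  0.129 ] minrect ((13.500001907348633, 14.499999046325684), (16.970561981201172, 16.970561981201172), 45.0)
green_jar [  4   3  18  19 274] bbox c 222.5 180.0 centroid [222.4 180.2] [0.6417 0.0591 0.096 ] [0.6411 0.0593 0.096 ] minrect ((12.55882453918457, 12.264705657958984), (16.73495864868164, 17.220029830932617), 14.03624439239502)
tin [  2   3  23  22 348] bbox c 273.0 183.5 centroid [273.4 184.3] [ 0.6362 -0.0731  0.077 ] [ 0.6341 -0.074   0.077 ] minrect ((13.0, 13.5), (21.0, 22.0), 90.0)
shaker [  5   7  16  17 212] bbox c 212.5 230.0 centroid [212.8 229.9] [0.5119 0.084  0.09  ] [0.5123 0.0834 0.09  ] minrect ((12.5, 15.0), (16.0, 15.0), 90.0)
espresso [  6   9  28  21 319] bbox c 229.5 134.0 centroid [229.  134.7] [0.7921 0.044  0.03  ] [0.7901 0.0453 0.03  ] minrect ((19.5, 19.0), (20.0, 27.0), 90.0)
```

View pics/topc.png

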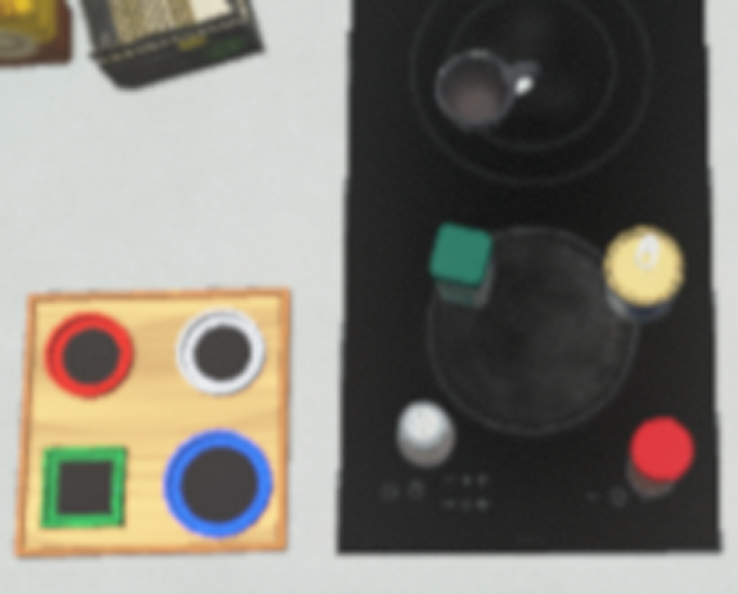

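View pics/scenec.png

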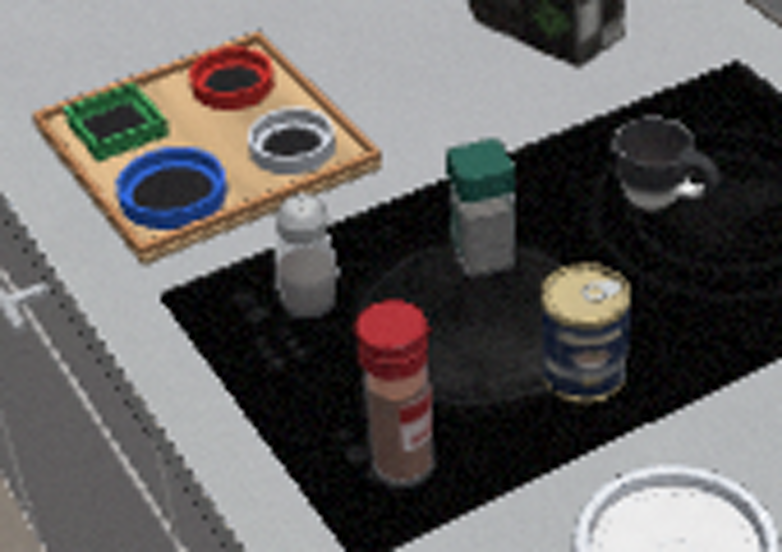

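The crops confirm the layout. The green jar's lid is turned about 13° clockwise in the image, and the cups sit on a 100 mm grid turned about 1°. I'll cross-check against the scene camera and plan the first move.

```bash
cat >> h.py <<'E'
from scipy.spatial.transform import Rotation as Ro
def plan(tgt,yaw,n):
    """rows from measured pose to TCP tgt (m), tool vertical at yaw (deg)"""
    o=env.get_obs();p=np.array(o["tool_pos"]);R=Ro.from_euler("xyz",o["tool_rot"],degrees=True)
    T=Ro.from_euler("xyz",[180,0,yaw],degrees=True);d=(np.array(tgt)-p)*1000/n;w=(R.inv()*T).as_rotvec()/n
    print("from",p.round(4),np.round(o["tool_rot"],1),"F",np.round(o["force"],1),"w",round(float(o["grip_width"]),4))
    print("dr",w.round(3),"total mm",(d*n).round(0))
    for i in range(n):
        print("  dp",R.inv().apply(d).round(0).astype(int).tolist());R=R*Ro.from_rotvec(w)
E
python3 - <<'E'
from h import *
ms=env.camera_model("scene");mt=env.camera_model("top")
for n,u,v,z in [("red",235.2,190.7,.129),("green",254.3,154.3,.096),("tin",277.4,183.9,.077),("shaker",215.4,168.3,.08),("rc",200.4,137,.026),("bc",187.4,160.4,.026),("sc",213.3,150,.026),("gc",175.4,145.7,.026)]:
    print(n,plane(ms,u,v,z).round(4))
print("shaker top cam",plane(mt,212.8,227.2,.08).round(4))
plan((.641,.059,.20),77,15)
E
```

```text
red [ 0.4939 -0.0846  0.129 ]
green [0.6414 0.0579 0.096 ]
tin [ 0.6355 -0.0774  0.077 ]
shaker [0.5169 0.0828 0.08  ]
rc [0.5799 0.3315 0.026 ]
bc [0.4837 0.2329 0.026 ]
sc [0.5828 0.2358 0.026 ]
gc [0.4832 0.333  0.026 ]
shaker top cam [0.5206 0.0841 0.08  ]
from [0.2582 0.596  0.2216] [-179.9    0.   156.6] F [ 0.3 -0.2  0.1] w 0.0867
dr [-0.     0.     0.093] total mm [ 383. -537.  -22.]
  dp [-38, -23, 1]
  dp [-40, -19, 1]
  dp [-41, -15, 1]
  dp [-42, -12, 1]
  dp [-43, -8, 1]
  dp [-44, -4, 1]
  dp [-44, 1, 1]
  dp [-44, 5, 1]
  dp [-43, 9, 1]
  dp [-42, 13, 1]
  dp [-41, 16, 1]
  dp [-39, 20, 1]
  dp [-37, 24, 1]
  dp [-35, 27, 1]
  dp [-32, 30, 1]
```

Emit:
step_arm:
  moves:
    - {"dp":[-38,-23,0],"dr":[0,0,0.093],"fingers":0}
    - {"dp":[-40,-19,0],"dr":[0,0,0.093],"fingers":0}
    - {"dp":[-41,-15,0],"dr":[0,0,0.093],"fingers":0}
    - {"dp":[-42,-12,0],"dr":[0,0,0.093],"fingers":0}
    - {"dp":[-43,-8,0],"dr":[0,0,0.093],"fingers":0}
  squeeze: 20

```text
time_s: 0.72
tool_pos: [0.3859, 0.4156, 0.2221]
tool_rot: [-180.0, 0.0, 129.8]
force: [-0.1, -0.1, -0.9]
grip_width: 0.087
grasp_force: 0.0
```

Run:
```python
from h import *
o=env.get_obs();print(np.round(o["tool_pos"],4),np.round(o["tool_rot"],2))
m=env.camera_model("wrist");np.save("w0.npy",m,allow_pickle=True)
cv2.imwrite("pics/w0.png",env.read_camera("wrist")[:,:,::-1])
print({k:np.round(v,4).tolist() for k,v in m.items()})
```

```text
[0.3859 0.4156 0.2221] [-1.7996e+02  1.0000e-02  1.2976e+02]
{'fx': 297.3186, 'fy': 297.3186, 'cx': 255.5731, 'cy': 189.0249, 'R': [[0.7692, 0.639, -0.0011], [0.6138, -0.7384, 0.2793], [0.1777, -0.2155, -0.9602]], 't': [-0.5606, 0.0361, 0.4109]}
```

View pics/w0.png

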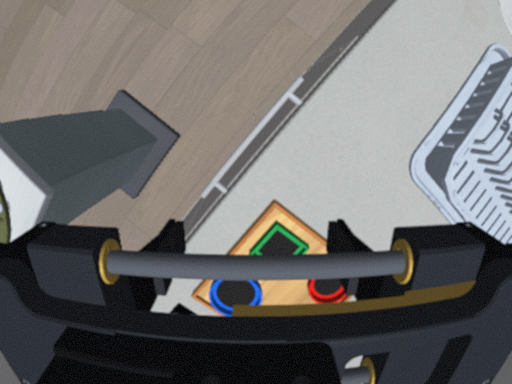

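The wrist view shows the green cup near (279,243), the blue cup near (236,293) and the caddy's near-left corner at (276,201), so I can cross-check the caddy.

```bash
cat >> h.py <<'E'
def fplane(m,u,v,z):
    a=np.array([(u-m["cx"])/m["fx"],(v-m["cy"])/m["fy"]]);r=np.hypot(*a);d=np.r_[a/r*np.sin(r),np.cos(r)]
    R=np.array(m["R"]);c=-R.T@np.array(m["t"]);d=R.T@d;return c+d*(z-c[2])/d[2]
def fproj(m,X):
    p=np.array(m["R"])@X+np.array(m["t"]);t=np.arctan2(np.hypot(p[0],p[1]),p[2]);a=np.arctan2(p[1],p[0])
    return np.array([m["cx"]+m["fx"]*t*np.cos(a),m["cy"]+m["fy"]*t*np.sin(a)])
E
python3 - <<'E'
from h import *
m=np.load("w0.npy",allow_pickle=True).item()
im=cv2.imread("pics/w0.png");hs=cv2.cvtColor(im,cv2.COLOR_BGR2HSV).astype(int)
k=((hs>=(100,140,60))&(hs<=(125,255,255))).all(2);k[:265]=0;k[:,:200]=0;k[:,275:]=0
ys,xs=np.nonzero(k);print("blue box",xs.min(),xs.max(),ys.min(),ys.max())
print("blue",fplane(m,(xs.min()+xs.max())/2,293,.026).round(4),"corner",fplane(m,276,201,.018).round(4))
for nm,X in [("corner top-est",[.4354,.3955,.018]),("blue est",[.485,.2415,.026]),("green",[.483,.3415,.026]),("red",[.583,.3435,.026])]:
    print(nm,fproj(m,np.array(X)).round(1),fproj(m,np.array(X)-[0,.009,0]).round(1))
c=np.array([fplane(m,x,y,.026) for x,y in zip(xs,ys)])[:,:2]
from scipy.optimize import least_squares
r=least_squares(lambda q:np.hypot(*(c-q).T)-.038,[.485,.24]);print("blue fit",r.x.round(4),r.cost)
E
```

```text
blue box 210 260 280 317
blue [0.4804 0.2518 0.026 ] corner [0.4345 0.3958 0.018 ]
corner top-est [276.4 201.6] [271.9 206.6]
blue est [233.2 298.7] [229.5 302.2]
green [277.  253.3] [272.6 257.8]
red [328.  288.5] [323.7 292.4]
blue fit [0.4813 0.2516] 0.01020908397248689
```

Emit:
step_arm:
  moves:
    - {"dp":[-44,-4,0],"dr":[0,0,0.093],"fingers":0}
    - {"dp":[-44,1,0],"dr":[0,0,0.093],"fingers":0}
    - {"dp":[-44,5,0],"dr":[0,0,0.093],"fingers":0}
    - {"dp":[-43,9,0],"dr":[0,0,0.093],"fingers":0}
    - {"dp":[-42,13,0],"dr":[0,0,0.093],"fingers":0}

```text
time_s: 1.4
tool_pos: [0.5141, 0.2368, 0.2223]
tool_rot: [-180.0, 0.0, 103.1]
force: [-0.0, 0.6, -0.7]
grip_width: 0.0872
grasp_force: 0.0
```

Emit:
step_arm:
  moves:
    - {"dp":[-41,16,0],"dr":[0,0,0.093],"fingers":0}
    - {"dp":[-39,20,0],"dr":[0,0,0.093],"fingers":0}
    - {"dp":[-37,24,0],"dr":[0,0,0.093],"fingers":0}
    - {"dp":[-35,27,0],"dr":[0,0,0.093],"fingers":0}
    - {"dp":[-32,30,0],"dr":[0,0,0.093],"fingers":0}

```text
time_s: 2.02
tool_pos: [0.6406, 0.0569, 0.2221]
tool_rot: [-180.0, 0.0, 76.5]
force: [-0.4, -0.3, 0.4]
grip_width: 0.087
grasp_force: 0.0
```

Run:
```python
from h import *
m=env.camera_model("wrist");np.save("w1.npy",m,allow_pickle=True)
cv2.imwrite("pics/w1.png",env.read_camera("wrist")[:,:,::-1])
plan((.641,.0585,.058),77,4)
for nm,X in [("green",[.641,.0585,.096]),("tin",[.635,-.075,.077]),("shaker",[.519,.084,.08]),("red",[.494,-.083,.129])]:
    print(nm,fproj(m,np.array(X)).round(1))
```

```text
from [0.6431 0.0491 0.222 ] [179.8   0.3  75.9] F [ 0.9 -4.6  1.2] w 0.0872
dr [ 0.001  0.001 -0.005] total mm [  -2.    9. -164.]
  dp [2, -1, 41]
  dp [2, -1, 41]
  dp [2, -1, 41]
  dp [2, -1, 41]
green [256.5 179.3]
tin [277.1 279.6]
shaker [143.9 179.4]
red [163.4 328.3]
```

View pics/w1.png

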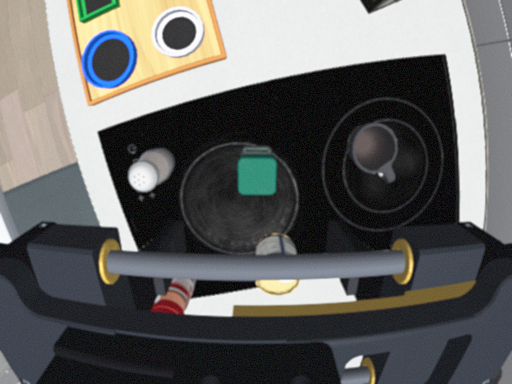

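The wrist view shows the green lid at about (257,174), square to the gripper, with the shaker cap at (144,177), blue cup (109,58) and steel cup (178,33). I'll convert these to positions.

Run:
```python
from h import *
m=np.load("w1.npy",allow_pickle=True).item()
im=cv2.imread("pics/w1.png");hs=cv2.cvtColor(im,cv2.COLOR_BGR2HSV).astype(int)
def seg(b,lo,hi):
    x0,y0,x1,y1=b;k=((hs>=lo)&(hs<=hi)).all(2)[y0:y1,x0:x1].astype(np.uint8)
    n,l,st,c=cv2.connectedComponentsWithStats(k);i=1+st[1:,4].argmax();s=st[i]
    return s[0]+x0+(s[2]-1)/2,s[1]+y0+(s[3]-1)/2,s[2:4].tolist(),cv2.minAreaRect(np.argwhere(l==i)[:,::-1].astype(np.float32))
for n,b,lo,hi,z in [("green",(225,140,290,210),(60,100,60),(95,255,255),.096),("blue",(75,25,145,95),(100,140,60),(125,255,255),.026),("shaker",(120,150,160,200),(0,0,150),(179,60,255),.08)]:
    r=seg(b,lo,hi);print(n,r,fplane(m,r[0],r[1],z).round(4))
print("steel",fplane(m,178,33,.026).round(4))
plan((.641,.0585,.2),77,1)
```

```text
green (np.float64(257.0), np.float64(175.0), [41, 41], ((32.0, 35.0), (40.0, 40.0), 0.0)) [0.6425 0.0626 0.096 ]
blue (np.float64(108.5), np.float64(59.0), [54, 57], ((33.5, 34.0), (56.0, 53.0), 90.0)) [0.4901 0.242  0.026 ]
shaker (np.float64(143.0), np.float64(176.5), [29, 30], ((23.0, 26.5), (29.0, 28.0), 90.0)) [0.519  0.0874 0.08  ]
steel [0.5876 0.2423 0.026 ]
from [0.6431 0.0491 0.222 ] [179.8   0.3  75.9] F [ 0.9 -4.6  1.2] w 0.0872
dr [ 0.003  0.005 -0.019] total mm [ -2.   9. -22.]
  dp [9, -4, 22]
```

Emit:
step_arm:
  moves:
    - {"dp":[0,0,0],"dr":[0,0,0],"fingers":0}
    - {"dp":[0,0,30],"dr":[0,0,0],"fingers":0}
    - {"dp":[0,0,40],"dr":[0,0,0],"fingers":0}
    - {"dp":[0,0,30],"dr":[0,0,0],"fingers":0}
    - {"dp":[0,0,0],"dr":[0,0,0],"fingers":0}

```text
time_s: 2.7
tool_pos: [0.6374, 0.0597, 0.1197]
tool_rot: [-179.7, 0.1, 76.8]
force: [-0.0, -0.8, 0.5]
grip_width: 0.0869
grasp_force: 0.0
```

Run:
```python
from h import *
m=env.camera_model("wrist")
im=env.read_camera("wrist")[:,:,::-1];cv2.imwrite("pics/w2.png",im)
hs=cv2.cvtColor(im,cv2.COLOR_BGR2HSV).astype(int)
k=((hs>=(60,100,60))&(hs<=(95,255,255))).all(2).astype(np.uint8);k[:,:150]=0
n,l,st,c=cv2.connectedComponentsWithStats(k);i=1+st[1:,4].argmax();s=st[i];u,v=s[0]+(s[2]-1)/2,s[1]+(s[3]-1)/2
print(s,u,v,fplane(m,u,v,.096).round(4),fproj(m,np.array([.641,.06,.096])),cv2.minAreaRect(np.argwhere(l==i)[:,::-1].astype(np.float32)))
plan((.641,.0605,.058),77,3)
```

```text
[ 234  180   60   62 3445] 263.5 210.5 [0.6431 0.065  0.096 ] [262.06994854 217.9150284 ] ((263.5, 210.49998474121094), (58.99999237060547, 60.99999237060547), 0.0)
from [0.639  0.0594 0.1219] [-179.9    0.    76.8] F [ 0.9 -0.3  0.9] w 0.0869
dr [-0.001  0.    -0.001] total mm [  2.   1. -64.]
  dp [0, 1, 21]
  dp [0, 1, 21]
  dp [0, 1, 21]
```

Emit:
step_arm:
  moves:
    - {"dp":[2,2,20],"dr":[0,0,0],"fingers":0}
    - {"dp":[1,1,22],"dr":[0,0,0],"fingers":0}
    - {"dp":[0,0,20],"dr":[0,0,0],"fingers":0}
    - {"dp":[0,0,0],"dr":[0,0,0],"fingers":1}
    - {"dp":[0,0,0],"dr":[0,0,0],"fingers":1}
  squeeze: 20

```text
time_s: 3.38
tool_pos: [0.6443, 0.06, 0.0612]
tool_rot: [179.9, -0.0, 76.6]
force: [0.7, -0.8, 0.8]
grip_width: 0.0744
grasp_force: 0.0
```

Emit:
step_arm:
  moves:
    - {"dp":[0,0,0],"dr":[0,0,0],"fingers":1}
    - {"dp":[0,0,0],"dr":[0,0,0],"fingers":1}
    - {"dp":[0,0,0],"dr":[0,0,0],"fingers":1}
    - {"dp":[0,0,0],"dr":[0,0,0],"fingers":1}
    - {"dp":[0,0,0],"dr":[0,0,0],"fingers":1}

```text
time_s: 4.0
tool_pos: [0.6438, 0.0601, 0.0608]
tool_rot: [180.0, -0.0, 76.7]
force: [0.2, -0.1, 1.7]
grip_width: 0.0398
grasp_force: 20.0
```

Emit:
step_arm:
  moves:
    - {"dp":[0,0,-30],"dr":[0,0,0],"fingers":1}
    - {"dp":[0,0,-40],"dr":[0,0,0],"fingers":1}
    - {"dp":[0,0,-40],"dr":[0,0,0],"fingers":1}
    - {"dp":[0,0,-30],"dr":[0,0,0],"fingers":1}
    - {"dp":[0,0,0],"dr":[0,0,0],"fingers":1}

```text
time_s: 4.62
tool_pos: [0.6454, 0.06, 0.2033]
tool_rot: [179.7, -0.1, 76.6]
force: [-0.2, -0.9, -1.0]
grip_width: 0.0396
grasp_force: 20.0
```

Run:
```python
from h import *
plan((.483,.341,.2),91,9)
```

```text
from [0.6454 0.06   0.2033] [ 1.797e+02 -1.000e-01  7.660e+01] F [-0.2 -0.9 -1. ] w 0.0396
dr [ 0.001 -0.    -0.028] total mm [-162.  281.   -3.]
  dp [26, -25, 0]
  dp [27, -24, 0]
  dp [28, -23, 0]
  dp [28, -22, 0]
  dp [29, -22, 0]
  dp [29, -21, 0]
  dp [30, -20, 0]
  dp [31, -19, 0]
  dp [31, -18, 0]
```

Emit:
step_arm:
  moves:
    - {"dp":[26,-25,0],"dr":[0,0,-0.028],"fingers":1}
    - {"dp":[27,-24,0],"dr":[0,0,-0.028],"fingers":1}
    - {"dp":[28,-23,0],"dr":[0,0,-0.028],"fingers":1}
    - {"dp":[28,-22,0],"dr":[0,0,-0.028],"fingers":1}
    - {"dp":[29,-22,0],"dr":[0,0,-0.028],"fingers":1}

```text
time_s: 5.25
tool_pos: [0.5522, 0.2171, 0.1986]
tool_rot: [-179.9, 0.1, 84.7]
force: [0.5, -0.1, -0.6]
grip_width: 0.0398
grasp_force: 20.0
```

Emit:
step_arm:
  moves:
    - {"dp":[29,-21,0],"dr":[0,0,-0.028],"fingers":1}
    - {"dp":[30,-20,0],"dr":[0,0,-0.028],"fingers":1}
    - {"dp":[31,-19,0],"dr":[0,0,-0.028],"fingers":1}
    - {"dp":[31,-18,0],"dr":[0,0,-0.028],"fingers":1}
    - {"dp":[0,0,20],"dr":[0,0,0],"fingers":1}

```text
time_s: 5.88
tool_pos: [0.4794, 0.3457, 0.1798]
tool_rot: [-180.0, -0.1, 91.5]
force: [0.1, -0.9, -0.7]
grip_width: 0.0399
grasp_force: 20.0
```

Emit:
step_arm:
  moves:
    - {"dp":[0,0,30],"dr":[0,0,0],"fingers":1}
    - {"dp":[0,0,30],"dr":[0,0,0],"fingers":1}
    - {"dp":[0,0,15],"dr":[0,0,0],"fingers":1}
    - {"dp":[0,0,0],"dr":[0,0,0],"fingers":1}
    - {"dp":[0,0,0],"dr":[0,0,0],"fingers":1}

```text
time_s: 6.5
tool_pos: [0.4826, 0.3418, 0.1065]
tool_rot: [179.9, -0.1, 91.1]
force: [0.4, 0.4, -0.8]
grip_width: 0.0397
grasp_force: 20.0
```

Run:
```python
from h import *
m=env.camera_model("wrist")
cv2.imwrite("pics/w3.png",env.read_camera("wrist")[:,:,::-1])
s=env.read_camera("scene")[:,:,::-1];t=env.read_camera("top")[:,:,::-1]
f=lambda a:cv2.resize(a,(390,390),interpolation=cv2.INTER_CUBIC)
cv2.imwrite("pics/c3.png",np.hstack([f(s[115:195,145:225]),f(t[190:270,95:175])]))
plan((.483,.341,.072),91,1)
```

```text
from [0.4827 0.3419 0.1068] [ 1.799e+02 -1.000e-01  9.110e+01] F [-0.6 -0.2 -0.9] w 0.0399
dr [ 0.002 -0.002  0.002] total mm [  0.  -1. -35.]
  dp [-1, 0, 35]
```

View pics/c3.png

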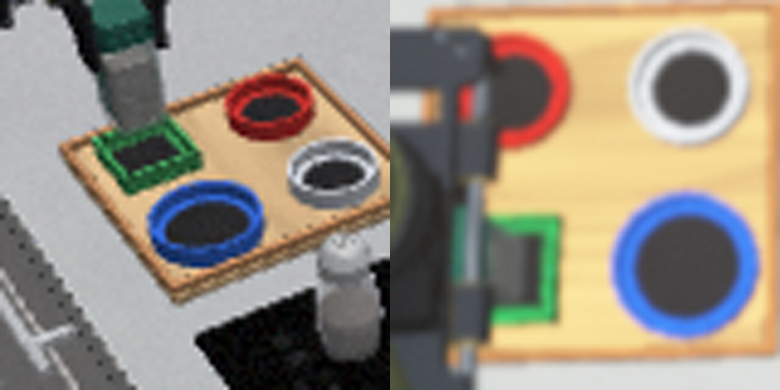

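Run:
```python
from h import *
ms=env.camera_model("scene");mt=env.camera_model("top")
S=lambda u,v,z:plane(ms,145+u/4.875,115+v/4.875,z).round(4)
T=lambda u,v,z:plane(mt,95+(u-390)/4.875,190+v/4.875,z).round(4)
print("jar low corner",S(138,132,.051),"right",S(163,118,.051),"left",S(115,118,.051),"cup rim ctr",S(148,150,.026),"cup low corner",S(130,170,.026))
print("top: jar bottom right",T(540,305,.051),"body right at z.05",T(541,260,.051),"cup inner right",T(546,270,.026),"cup outer right",T(560,270,.026), "cup rim low outer",T(520,322,.026),"jar low",T(515,305,.051))
```

```text
jar low corner [0.4754 0.3225 0.051 ] right [0.4971 0.3284 0.051 ] left [0.4684 0.3477 0.051 ] cup rim ctr [0.4829 0.3327 0.026 ] cup low corner [0.4626 0.3175 0.026 ]
top: jar bottom right [0.4602 0.3115 0.051 ] body right at z.05 [0.4841 0.3123 0.051 ] cup inner right [0.4816 0.3158 0.026 ] cup outer right [0.4816 0.3081 0.026 ] cup rim low outer [0.4535 0.3283 0.026 ] jar low [0.4603 0.3248 0.051 ]
```

Run:
```python
from h import *
s=env.read_camera("scene")[:,:,::-1];t=env.read_camera("top")[:,:,::-1]
f=lambda a:cv2.resize(a,(399,399),interpolation=cv2.INTER_NEAREST)
cv2.imwrite("pics/c4.png",np.hstack([f(s[122:160,158:196]),f(t[226:264,100:138])]))
```

```text
(no output)
```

View pics/c4.png

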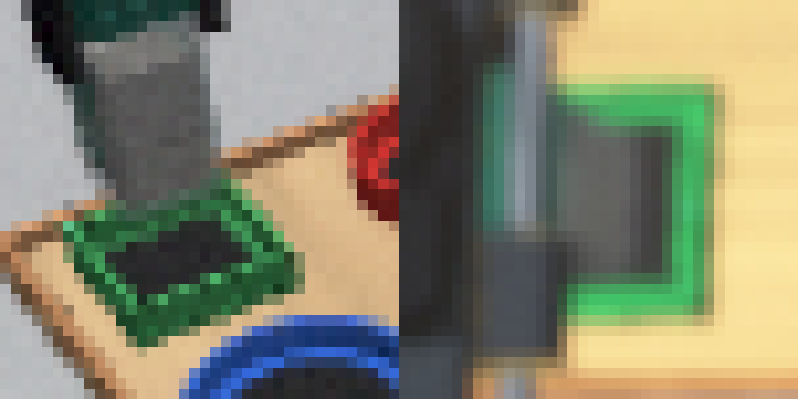

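Run:
```python
from h import *
ms=env.camera_model("scene");mt=env.camera_model("top")
S=lambda u,v,z:plane(ms,158+u/10.5-.5,122+v/10.5-.5,z).round(4)
T=lambda u,v,z:plane(mt,100+(u-399)/10.5-.5,226+v/10.5-.5,z).round(4)
print("scene jar -y face mid",S(170,193,.051),"ends",S(118,205,.051),S(222,178,.051))
print("rim corners near,right,back,left",S(145,303,.026),S(300,258,.026),S(225,180,.026),S(68,225,.026))
print("top jar right",T(635,200,.051),"cup inner",T(672,200,.026),"outer",T(715,200,.026),"cup rows outer",T(690,90,.026),T(690,320,.026))
```

```text
scene jar -y face mid [0.4817 0.3339 0.051 ] ends [0.4647 0.3373 0.051 ] [0.4995 0.3322 0.051 ]
rim corners near,right,back,left [0.4605 0.3156 0.026 ] [0.5136 0.3098 0.026 ] [0.5109 0.3657 0.026 ] [0.4558 0.3713 0.026 ]
top jar right [0.481  0.3225 0.051 ] cup inner [0.4839 0.3199 0.026 ] outer [0.4838 0.309  0.026 ] cup rows outer [0.5118 0.3169 0.026 ] [0.4536 0.3137 0.026 ]
```

Run:
```python
from h import *
ms=env.camera_model("scene")
s=cv2.imread("pics/c4.png")[:,:399].copy();s=cv2.resize(s,(598,598),interpolation=cv2.INTER_NEAREST)
P=lambda X:tuple(((proj(ms,np.array(X))+.5-[158,122])*598/38).astype(int).tolist())
def box(cx,cy,h,z0,z1,col):
    b=[(cx-h,cy-h),(cx+h,cy-h),(cx+h,cy+h),(cx-h,cy+h)]
    for i in range(4):
        for z in(z0,z1):cv2.line(s,P([*b[i],z]),P([*b[(i+1)%4],z]),col,1)
        cv2.line(s,P([*b[i],z0]),P([*b[i],z1]),col,1)
box(.4827,.3418,.019,.051,.121,(0,255,255));box(.483,.3415,.03,.010,.026,(255,0,255))
cv2.imwrite("pics/c5.png",s)
```

```text
(no output)
```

View pics/c5.png

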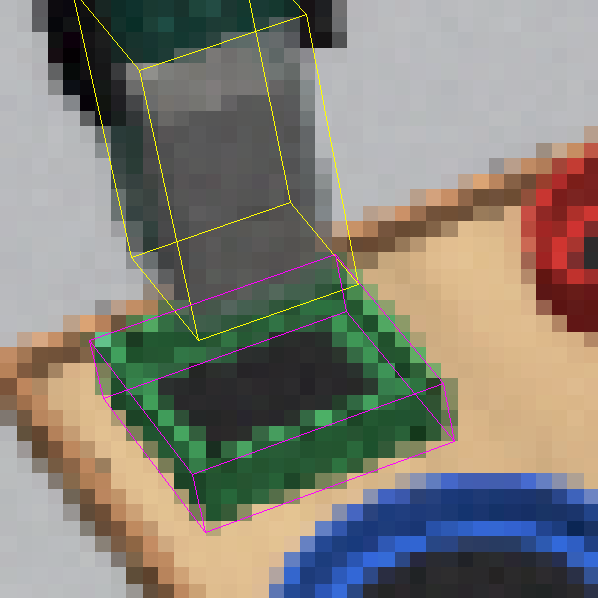

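The overlay shows the cup exactly where I estimated it. The jar's clear glass base makes its contents look higher than its underside, so the alignment is good and I'll lower it.

Emit:
step_arm:
  moves:
    - {"dp":[0,1,14],"dr":[0,0,0],"fingers":1}
    - {"dp":[0,0,14],"dr":[0,0,0],"fingers":1}
    - {"dp":[0,0,6],"dr":[0,0,0],"fingers":1}
    - {"dp":[0,0,0],"dr":[0,0,0],"fingers":1}
    - {"dp":[0,0,0],"dr":[0,0,0],"fingers":1}

```text
time_s: 7.38
tool_pos: [0.483, 0.3414, 0.0714]
tool_rot: [180.0, 0.0, 91.1]
force: [0.4, -0.9, -1.1]
grip_width: 0.0399
grasp_force: 20.0
```

Emit:
step_arm:
  moves:
    - {"dp":[0,0,0],"dr":[0,0,0],"fingers":0.25}
    - {"dp":[0,0,0],"dr":[0,0,0],"fingers":0.25}
    - {"dp":[0,0,0],"dr":[0,0,0],"fingers":0.25}
    - {"dp":[0,0,-20],"dr":[0,0,0],"fingers":0.25}
    - {"dp":[0,0,-30],"dr":[0,0,0],"fingers":0.25}

```text
time_s: 8.0
tool_pos: [0.4822, 0.3409, 0.1212]
tool_rot: [-179.9, 0.1, 91.1]
force: [0.5, 0.4, 0.4]
grip_width: 0.0652
grasp_force: 0.0
```

Emit:
step_arm:
  moves:
    - {"dp":[0,0,-30],"dr":[0,0,0],"fingers":0.25}
    - {"dp":[0,0,-20],"dr":[0,0,0],"fingers":0}
    - {"dp":[-20,0,0],"dr":[0,0,0],"fingers":0}
    - {"dp":[-20,0,0],"dr":[0,0,0],"fingers":0}
    - {"dp":[0,0,0],"dr":[0,0,0],"fingers":0}

```text
time_s: 8.62
tool_pos: [0.4839, 0.2977, 0.1705]
tool_rot: [-179.9, 0.1, 90.8]
force: [0.1, 0.1, 0.2]
grip_width: 0.0863
grasp_force: 0.0
```

Run:
```python
from h import *
plan((.5195,.085,.16),90,6)
```

```text
from [0.4839 0.2977 0.1705] [-1.799e+02  1.000e-01  9.080e+01] F [0.1 0.1 0.2] w 0.0863
dr [-0.     0.     0.002] total mm [  36. -213.  -11.]
  dp [-36, 5, 2]
  dp [-36, 6, 2]
  dp [-36, 6, 2]
  dp [-35, 6, 2]
  dp [-35, 6, 2]
  dp [-35, 6, 2]
```

Emit:
step_arm:
  moves:
    - {"dp":[-30,5,2],"dr":[0,0,0],"fingers":0}
    - {"dp":[-50,8,2],"dr":[0,0,0],"fingers":0}
    - {"dp":[-50,8,2],"dr":[0,0,0],"fingers":0}
    - {"dp":[-50,8,2],"dr":[0,0,0],"fingers":0}
    - {"dp":[-33,6,2],"dr":[0,0,0],"fingers":0}

```text
time_s: 9.25
tool_pos: [0.5226, 0.0863, 0.1609]
tool_rot: [-180.0, 0.0, 90.9]
force: [-0.3, 0.8, -0.3]
grip_width: 0.0872
grasp_force: 0.0
```

Emit:
step_arm:
  moves:
    - {"dp":[0,0,0],"dr":[0,0,0],"fingers":0}
    - {"dp":[0,0,0],"dr":[0,0,0],"fingers":0}
    - {"dp":[0,0,0],"dr":[0,0,0],"fingers":0}
    - {"dp":[0,0,0],"dr":[0,0,0],"fingers":0}
    - {"dp":[0,0,0],"dr":[0,0,0],"fingers":0}

```text
time_s: 9.88
tool_pos: [0.5227, 0.0897, 0.1616]
tool_rot: [180.0, -0.0, 91.2]
force: [0.4, 0.2, 0.1]
grip_width: 0.0869
grasp_force: 0.0
```

Run:
```python
from h import *
m=env.camera_model("wrist")
im=env.read_camera("wrist")[:,:,::-1];cv2.imwrite("pics/w4.png",im)
t=env.read_camera("top")[:,:,::-1]
print(fproj(m,np.array([.5195,.085,.08])))
cv2.imwrite("pics/c6.png",np.hstack([im,cv2.resize(t[190:270,95:153],(278,384))]))
plan((.5195,.085,.041),90,3)
```

```text
[253.06303678 199.44831046]
from [0.5228 0.0894 0.1616] [180.   -0.   91.1] F [-0.3  0.5  0.4] w 0.0868
dr [ 0.    -0.     0.007] total mm [  -3.   -4. -121.]
  dp [-1, -1, 40]
  dp [-1, -1, 40]
  dp [-1, -1, 40]
```

View pics/c6.png

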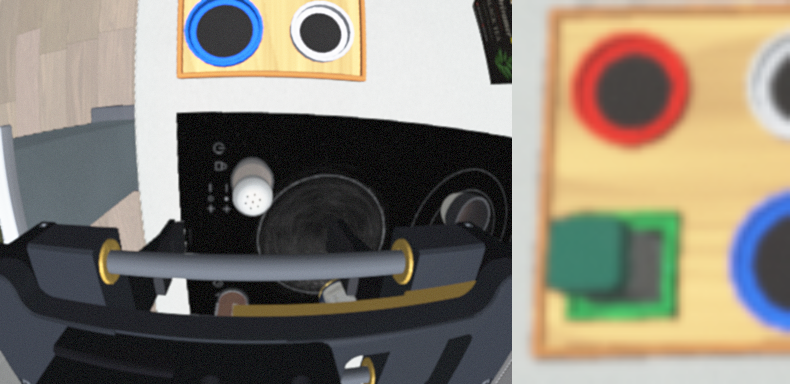

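The green jar stands inside its cup. The shaker cap appears at (253,198), matching the prediction, so I descend to it.

Emit:
step_arm:
  moves:
    - {"dp":[-2,-1,30],"dr":[0,0,0.02],"fingers":0}
    - {"dp":[-2,-2,40],"dr":[0,0,0],"fingers":0}
    - {"dp":[0,0,35],"dr":[0,0,0],"fingers":0}
    - {"dp":[0,0,15],"dr":[0,0,0],"fingers":0}
    - {"dp":[0,0,0],"dr":[0,0,0],"fingers":1}

```text
time_s: 10.6
tool_pos: [0.5194, 0.085, 0.0411]
tool_rot: [-179.9, 0.0, 89.9]
force: [0.5, 0.0, 1.3]
grip_width: 0.0829
grasp_force: 0.0
```

Emit:
step_arm:
  moves:
    - {"dp":[0,0,0],"dr":[0,0,0],"fingers":1}
    - {"dp":[0,0,0],"dr":[0,0,0],"fingers":1}
    - {"dp":[0,0,0],"dr":[0,0,0],"fingers":1}
    - {"dp":[0,0,0],"dr":[0,0,0],"fingers":1}
    - {"dp":[0,0,0],"dr":[0,0,0],"fingers":1}

```text
time_s: 11.22
tool_pos: [0.5196, 0.0852, 0.0418]
tool_rot: [-180.0, -0.0, 89.9]
force: [-1.5, 0.4, 2.2]
grip_width: 0.0386
grasp_force: 20.0
```

Emit:
step_arm:
  moves:
    - {"dp":[0,0,-20],"dr":[0,0,0],"fingers":1}
    - {"dp":[0,0,-35],"dr":[0,0,0],"fingers":1}
    - {"dp":[20,8,-25],"dr":[0,0,0],"fingers":1}
    - {"dp":[40,17,0],"dr":[0,0,0],"fingers":1}
    - {"dp":[40,17,0],"dr":[0,0,0],"fingers":1}

```text
time_s: 11.85
tool_pos: [0.5625, 0.186, 0.122]
tool_rot: [180.0, -0.0, 89.9]
force: [-0.2, -0.4, -0.8]
grip_width: 0.0382
grasp_force: 19.7
```

Emit:
step_arm:
  moves:
    - {"dp":[40,16,0],"dr":[0,0,0],"fingers":1}
    - {"dp":[18,8,0],"dr":[0,0,0],"fingers":1}
    - {"dp":[0,0,20],"dr":[0,0,0],"fingers":1}
    - {"dp":[0,0,25],"dr":[0,0,0],"fingers":1}
    - {"dp":[0,0,0],"dr":[0,0,0],"fingers":1}

```text
time_s: 12.48
tool_pos: [0.5834, 0.2393, 0.0731]
tool_rot: [-179.7, 0.2, 89.8]
force: [0.2, 0.8, -1.3]
grip_width: 0.0384
grasp_force: 19.7
```

Run:
```python
from h import *
plan((.585,.243,.052),90,1)
```

```text
from [0.5834 0.2393 0.0731] [-179.7    0.2   89.8] F [ 0.2  0.8 -1.3] w 0.0384
dr [-0.006  0.004 -0.004] total mm [  2.   4. -21.]
  dp [4, 2, 21]
```

Emit:
step_arm:
  moves:
    - {"dp":[0,0,0],"dr":[0,0,0],"fingers":1}
    - {"dp":[0,0,0],"dr":[0,0,0],"fingers":1}
    - {"dp":[0,0,0],"dr":[0,0,0],"fingers":1}
    - {"dp":[0,0,8],"dr":[0,0,0],"fingers":1}
    - {"dp":[0,0,0],"dr":[0,0,0],"fingers":1}

```text
time_s: 13.1
tool_pos: [0.5852, 0.2428, 0.0676]
tool_rot: [-179.9, 0.0, 90.0]
force: [-1.0, 0.3, -0.6]
grip_width: 0.0386
grasp_force: 19.7
```

Emit:
step_arm:
  moves:
    - {"dp":[0,0,9],"dr":[0,0,0],"fingers":1}
    - {"dp":[0,0,6],"dr":[0,0,0],"fingers":1}
    - {"dp":[0,0,1],"dr":[0,0,0],"fingers":1}
    - {"dp":[0,0,0],"dr":[0,0,0],"fingers":1}
    - {"dp":[0,0,0],"dr":[0,0,0],"fingers":1}

```text
time_s: 13.72
tool_pos: [0.5862, 0.2431, 0.0529]
tool_rot: [180.0, -0.0, 89.9]
force: [0.2, -0.0, -0.5]
grip_width: 0.0385
grasp_force: 19.7
```

Emit:
step_arm:
  moves:
    - {"dp":[0,0,1.5],"dr":[0,0,0],"fingers":1}
    - {"dp":[0,0,0],"dr":[0,0,0],"fingers":1}
    - {"dp":[0,0,0],"dr":[0,0,0],"fingers":0.25}
    - {"dp":[0,0,0],"dr":[0,0,0],"fingers":0.25}
    - {"dp":[0,0,0],"dr":[0,0,0],"fingers":0.25}

```text
time_s: 14.35
tool_pos: [0.5861, 0.2431, 0.0513]
tool_rot: [180.0, -0.0, 89.9]
force: [-0.4, -1.0, 0.1]
grip_width: 0.06
grasp_force: 0.0
```

Emit:
step_arm:
  moves:
    - {"dp":[0,0,-20],"dr":[0,0,0],"fingers":0.25}
    - {"dp":[0,0,-40],"dr":[0,0,0],"fingers":0.25}
    - {"dp":[0,0,-40],"dr":[0,0,0],"fingers":0.1}
    - {"dp":[-30,5,0],"dr":[0,0,0],"fingers":0}
    - {"dp":[-50,8,0],"dr":[0,0,0],"fingers":0}

```text
time_s: 14.98
tool_pos: [0.5994, 0.1651, 0.1536]
tool_rot: [179.8, -0.1, 90.2]
force: [0.2, 0.5, -0.2]
grip_width: 0.0844
grasp_force: 0.0
```

Run:
```python
from h import *
plan((.635,-.075,.15),90,5)
```

```text
from [0.5994 0.1651 0.1536] [ 1.798e+02 -1.000e-01  9.020e+01] F [ 0.2  0.5 -0.2] w 0.0844
dr [ 0.001 -0.001  0.001] total mm [  36. -240.   -4.]
  dp [-48, 7, 1]
  dp [-48, 7, 1]
  dp [-48, 7, 1]
  dp [-48, 7, 1]
  dp [-48, 7, 1]
```

Emit:
step_arm:
  moves:
    - {"dp":[-50,7,0],"dr":[0,0,0],"fingers":0}
    - {"dp":[-50,7,0],"dr":[0,0,0],"fingers":0}
    - {"dp":[-50,7,0],"dr":[0,0,0],"fingers":0}
    - {"dp":[-50,7,0],"dr":[0,0,0],"fingers":0}
    - {"dp":[-38,7,0],"dr":[0,0,0],"fingers":0}

```text
time_s: 15.6
tool_pos: [0.6341, -0.078, 0.1531]
tool_rot: [179.9, 0.0, 89.8]
force: [0.1, 1.4, 0.2]
grip_width: 0.0873
grasp_force: 0.0
```

Emit:
step_arm:
  moves:
    - {"dp":[0,0,0],"dr":[0,0,0],"fingers":0}
    - {"dp":[0,0,0],"dr":[0,0,0],"fingers":0}
    - {"dp":[0,0,0],"dr":[0,0,0],"fingers":0}
    - {"dp":[0,0,0],"dr":[0,0,0],"fingers":0}
    - {"dp":[0,0,0],"dr":[0,0,0],"fingers":0}

```text
time_s: 16.23
tool_pos: [0.6337, -0.0742, 0.1511]
tool_rot: [180.0, -0.0, 90.0]
force: [0.7, 0.2, -0.1]
grip_width: 0.0871
grasp_force: 0.0
```

Run:
```python
from h import *
m=env.camera_model("wrist")
im=env.read_camera("wrist")[:,:,::-1];cv2.imwrite("pics/w5.png",im)
t=env.read_camera("top")[:,:,::-1]
cv2.imwrite("pics/c7.png",np.hstack([im,cv2.resize(t[190:270,100:158],(278,384))]))
print("tin pred",fproj(m,np.array([.635,-.075,.077])),"red pred",fproj(m,np.array([.494,-.083,.129])))
hs=cv2.cvtColor(im,cv2.COLOR_BGR2HSV).astype(int)
k=((hs>=(10,50,90))&(hs<=(35,255,255))).all(2).astype(np.uint8);k[:150]=0;k[245:]=0;k[:,:200]=0;k[:,320:]=0
n,l,st,c=cv2.connectedComponentsWithStats(k);i=1+st[1:,4].argmax();s=st[i];u,v=s[0]+(s[2]-1)/2,s[1]+(s[3]-1)/2
print(s,u,v,fplane(m,u,v,.077).round(4))
plan((.635,-.075,.037),90,3)
```

```text
tin pred [258.48706591 197.83537133] red pred [ 76.43274737 227.27935974]
[ 226  160   70   66 3155] 260.5 192.5 [ 0.6367 -0.0704  0.077 ]
from [ 0.6336 -0.0747  0.151 ] [-180.   -0.   90.] F [-0.2  0.3 -0.4] w 0.0869
dr [-0. -0. -0.] total mm [   1.   -0. -114.]
  dp [0, 0, 38]
  dp [0, 0, 38]
  dp [0, 0, 38]
```

View pics/c7.png

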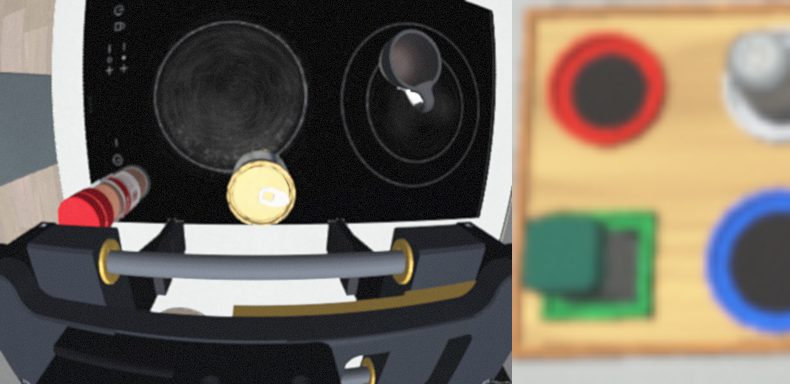

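The tin top is at (261,191), about (0.636, -0.072). The shaker stands in its cup.

Emit:
step_arm:
  moves:
    - {"dp":[1,1,30],"dr":[0,0,0],"fingers":0}
    - {"dp":[1,1,40],"dr":[0,0,0],"fingers":0}
    - {"dp":[0,0,30],"dr":[0,0,0],"fingers":0}
    - {"dp":[0,0,14],"dr":[0,0,0],"fingers":0}
    - {"dp":[0,0,0],"dr":[0,0,0],"fingers":1}

```text
time_s: 16.95
tool_pos: [0.6352, -0.073, 0.0365]
tool_rot: [-179.9, 0.0, 89.9]
force: [-0.1, -0.2, 0.2]
grip_width: 0.0825
grasp_force: 0.0
```

Emit:
step_arm:
  moves:
    - {"dp":[0,0,0],"dr":[0,0,0],"fingers":1}
    - {"dp":[0,0,0],"dr":[0,0,0],"fingers":1}
    - {"dp":[0,0,0],"dr":[0,0,0],"fingers":1}
    - {"dp":[0,0,0],"dr":[0,0,0],"fingers":1}
    - {"dp":[0,0,0],"dr":[0,0,0],"fingers":1}

```text
time_s: 17.58
tool_pos: [0.637, -0.0731, 0.0383]
tool_rot: [179.8, -0.0, 89.9]
force: [1.9, -0.1, 6.2]
grip_width: 0.0566
grasp_force: 20.0
```

Run:
```python
from h import *
plan((.485,.2415,.16),90,8)
```

```text
from [ 0.637  -0.0731  0.0383] [179.8  -0.   89.9] F [ 1.9 -0.1  6.2] w 0.0566
dr [ 0. -0. -0.] total mm [-152.  315.  122.]
  dp [39, -19, -15]
  dp [39, -19, -15]
  dp [39, -19, -15]
  dp [39, -19, -15]
  dp [39, -19, -15]
  dp [39, -19, -15]
  dp [39, -19, -15]
  dp [39, -19, -15]
```

Emit:
step_arm:
  moves:
    - {"dp":[0,0,-25],"dr":[0,0,0],"fingers":1}
    - {"dp":[0,0,-45],"dr":[0,0,0],"fingers":1}
    - {"dp":[25,-12,-35],"dr":[0,0,0],"fingers":1}
    - {"dp":[45,-22,0],"dr":[0,0,0],"fingers":1}
    - {"dp":[45,-22,0],"dr":[0,0,0],"fingers":1}

```text
time_s: 18.2
tool_pos: [0.578, 0.0429, 0.1414]
tool_rot: [-179.9, 0.0, 89.9]
force: [0.5, 1.0, -2.4]
grip_width: 0.0571
grasp_force: 20.0
```

Emit:
step_arm:
  moves:
    - {"dp":[50,-24,0],"dr":[0,0,0],"fingers":1}
    - {"dp":[50,-24,0],"dr":[0,0,0],"fingers":1}
    - {"dp":[50,-24,0],"dr":[0,0,0],"fingers":1}
    - {"dp":[35,-17,0],"dr":[0,0,0],"fingers":1}
    - {"dp":[15,-7,0],"dr":[0,0,0],"fingers":1}

```text
time_s: 18.82
tool_pos: [0.4814, 0.2441, 0.1409]
tool_rot: [-179.8, 0.1, 90.2]
force: [1.0, -0.2, -2.2]
grip_width: 0.0568
grasp_force: 20.0
```

Emit:
step_arm:
  moves:
    - {"dp":[0,0,0],"dr":[0,0,0],"fingers":1}
    - {"dp":[0,0,0],"dr":[0,0,0],"fingers":1}
    - {"dp":[0,0,20],"dr":[0,0,0],"fingers":1}
    - {"dp":[0,0,35],"dr":[0,0,0],"fingers":1}
    - {"dp":[0,0,15],"dr":[0,0,0],"fingers":1}

```text
time_s: 19.45
tool_pos: [0.4837, 0.2395, 0.0702]
tool_rot: [-179.9, 0.1, 89.8]
force: [-0.6, 0.4, -1.9]
grip_width: 0.0567
grasp_force: 20.0
```

Run:
```python
from h import *
plan((.485,.241,.0475),90,1)
```

```text
from [0.4837 0.2395 0.0702] [-1.799e+02  1.000e-01  8.980e+01] F [-0.6  0.4 -1.9] w 0.0567
dr [-0.002  0.002 -0.004] total mm [  1.   2. -23.]
  dp [2, 1, 23]
```

Emit:
step_arm:
  moves:
    - {"dp":[2,1,0],"dr":[0,0,0],"fingers":1}
    - {"dp":[0,0,8],"dr":[0,0,0],"fingers":1}
    - {"dp":[0,0,8],"dr":[0,0,0],"fingers":1}
    - {"dp":[0,0,5],"dr":[0,0,0],"fingers":1}
    - {"dp":[0,0,0],"dr":[0,0,0],"fingers":1}

```text
time_s: 20.08
tool_pos: [0.4847, 0.244, 0.0507]
tool_rot: [-180.0, 0.0, 89.9]
force: [-0.3, 0.5, -3.1]
grip_width: 0.0566
grasp_force: 20.0
```

Emit:
step_arm:
  moves:
    - {"dp":[0,0,0],"dr":[0,0,0],"fingers":1}
    - {"dp":[0,0,1],"dr":[0,0,0],"fingers":1}
    - {"dp":[0,0,0],"dr":[0,0,0],"fingers":1}
    - {"dp":[0,0,0],"dr":[0,0,0],"fingers":1}
    - {"dp":[0,0,0],"dr":[0,0,0],"fingers":1}

```text
time_s: 20.7
tool_pos: [0.485, 0.2442, 0.0501]
tool_rot: [180.0, -0.0, 89.9]
force: [-0.3, 0.1, -1.7]
grip_width: 0.057
grasp_force: 20.0
```

Emit:
step_arm:
  moves:
    - {"dp":[-2,0,1],"dr":[0,0,0],"fingers":1}
    - {"dp":[0,0,1],"dr":[0,0,0],"fingers":1}
    - {"dp":[0,0,0.5],"dr":[0,0,0],"fingers":1}
    - {"dp":[0,0,0],"dr":[0,0,0],"fingers":1}
    - {"dp":[0,0,0],"dr":[0,0,0],"fingers":1}

```text
time_s: 21.32
tool_pos: [0.485, 0.2422, 0.0476]
tool_rot: [180.0, -0.0, 89.9]
force: [0.0, 0.1, -1.5]
grip_width: 0.0573
grasp_force: 20.0
```

Emit:
step_arm:
  moves:
    - {"dp":[0,0,1],"dr":[0,0,0],"fingers":1}
    - {"dp":[0,0,0],"dr":[0,0,0],"fingers":1}
    - {"dp":[0,0,0],"dr":[0,0,0],"fingers":0.14}
    - {"dp":[0,0,0],"dr":[0,0,0],"fingers":0.14}
    - {"dp":[0,0,0],"dr":[0,0,0],"fingers":0.14}

```text
time_s: 21.95
tool_pos: [0.4851, 0.2423, 0.0466]
tool_rot: [180.0, -0.0, 89.9]
force: [0.2, -0.1, -0.3]
grip_width: 0.0731
grasp_force: 0.0
```

Emit:
step_arm:
  moves:
    - {"dp":[0,0,-20],"dr":[0,0,0],"fingers":0.14}
    - {"dp":[0,0,-40],"dr":[0,0,0],"fingers":0.14}
    - {"dp":[0,0,-50],"dr":[0,0,0],"fingers":0}
    - {"dp":[-20,0,-25],"dr":[0,0,0],"fingers":0}
    - {"dp":[-45,0,0],"dr":[0,0,0],"fingers":0}

```text
time_s: 22.58
tool_pos: [0.4863, 0.1791, 0.1842]
tool_rot: [179.7, -0.2, 90.2]
force: [0.2, 0.1, -0.2]
grip_width: 0.0866
grasp_force: 0.0
```

Run:
```python
from h import *
plan((.494,-.082,.18),90,5)
```

```text
from [0.4863 0.1791 0.1842] [179.7  -0.2  90.2] F [ 0.2  0.1 -0.2] w 0.0866
dr [ 0.001 -0.001  0.001] total mm [   8. -261.   -4.]
  dp [-52, 1, 1]
  dp [-52, 1, 1]
  dp [-52, 1, 1]
  dp [-52, 1, 1]
  dp [-52, 2, 1]
```

Emit:
step_arm:
  moves:
    - {"dp":[-50,2,0],"dr":[0,0,0],"fingers":0}
    - {"dp":[-55,2,0],"dr":[0,0,0],"fingers":0}
    - {"dp":[-55,2,0],"dr":[0,0,0],"fingers":0}
    - {"dp":[-55,2,0],"dr":[0,0,0],"fingers":0}
    - {"dp":[-44,1,0],"dr":[0,0,0],"fingers":0}

```text
time_s: 23.2
tool_pos: [0.4935, -0.0844, 0.1818]
tool_rot: [179.9, -0.0, 89.8]
force: [1.3, 0.9, 0.6]
grip_width: 0.0869
grasp_force: 0.0
```

Emit:
step_arm:
  moves:
    - {"dp":[0,0,0],"dr":[0,0,0],"fingers":0}
    - {"dp":[0,0,0],"dr":[0,0,0],"fingers":0}
    - {"dp":[0,0,0],"dr":[0,0,0],"fingers":0}
    - {"dp":[0,0,0],"dr":[0,0,0],"fingers":0}
    - {"dp":[0,0,0],"dr":[0,0,0],"fingers":0}

```text
time_s: 23.82
tool_pos: [0.4937, -0.0812, 0.1815]
tool_rot: [180.0, -0.0, 90.0]
force: [0.7, 0.4, -1.4]
grip_width: 0.087
grasp_force: 0.0
```

Run:
```python
from h import *
m=env.camera_model("wrist")
im=env.read_camera("wrist")[:,:,::-1]
t=env.read_camera("top")[:,:,::-1]
cv2.imwrite("pics/c8.png",np.hstack([im,cv2.resize(t[190:270,115:173],(278,384))]))
print("red pred",fproj(m,np.array([.494,-.082,.129])))
hs=cv2.cvtColor(im,cv2.COLOR_BGR2HSV).astype(int);hs[...,0]=(hs[...,0]+90)%180
k=((hs>=(75,150,120))&(hs<=(105,255,255))).all(2).astype(np.uint8)
n,l,st,c=cv2.connectedComponentsWithStats(k)
i=1+st[1:,4].argmax();s=st[i];u,v=s[0]+(s[2]-1)/2,s[1]+(s[3]-1)/2
print(s,u,v,fplane(m,u,v,.129).round(4))
plan((.494,-.082,.078),90,3)
```

```text
red pred [257.36903706 206.48500398]
[ 231  172   57   54 2282] 259.0 198.5 [ 0.4952 -0.0756  0.129 ]
from [ 0.4937 -0.0815  0.1816] [180.  -0.  90.] F [-0.3 -0.   0.8] w 0.0871
dr [ 0. -0. -0.] total mm [   0.   -0. -104.]
  dp [0, 0, 35]
  dp [0, 0, 35]
  dp [0, 0, 35]
```

View pics/c8.png

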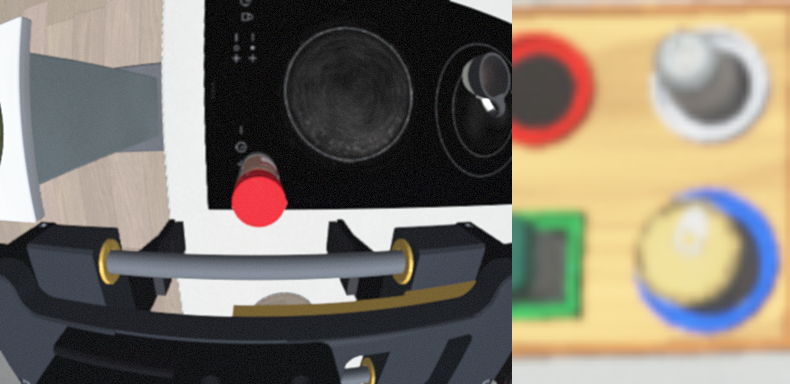

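The tin and shaker are in their cups. The red cap is at (259,199), nearly centred, so I descend to just under it.

Emit:
step_arm:
  moves:
    - {"dp":[2,1,25],"dr":[0,0,0],"fingers":0}
    - {"dp":[0,0,35],"dr":[0,0,0],"fingers":0}
    - {"dp":[0,0,30],"dr":[0,0,0],"fingers":0}
    - {"dp":[0,0,14],"dr":[0,0,0],"fingers":0}
    - {"dp":[0,0,0],"dr":[0,0,0],"fingers":1}

```text
time_s: 24.55
tool_pos: [0.4942, -0.0799, 0.0771]
tool_rot: [-179.9, 0.0, 89.9]
force: [-0.0, -0.5, 0.3]
grip_width: 0.0825
grasp_force: 0.0
```

Emit:
step_arm:
  moves:
    - {"dp":[0,0,0],"dr":[0,0,0],"fingers":1}
    - {"dp":[0,0,0],"dr":[0,0,0],"fingers":1}
    - {"dp":[0,0,0],"dr":[0,0,0],"fingers":1}
    - {"dp":[0,0,0],"dr":[0,0,0],"fingers":1}
    - {"dp":[0,0,0],"dr":[0,0,0],"fingers":1}

```text
time_s: 25.18
tool_pos: [0.4949, -0.0798, 0.0778]
tool_rot: [180.0, -0.0, 89.9]
force: [-0.3, 0.4, 0.7]
grip_width: 0.041
grasp_force: 20.0
```

Run:
```python
from h import *
plan((.583,.3425,.21),90,10)
```

```text
from [ 0.4949 -0.0798  0.0778] [180.   -0.   89.9] F [-0.3  0.4  0.7] w 0.041
dr [ 0. -0. -0.] total mm [ 88. 422. 132.]
  dp [42, 9, -13]
  dp [42, 9, -13]
  dp [42, 9, -13]
  dp [42, 9, -13]
  dp [42, 9, -13]
  dp [42, 9, -13]
  dp [42, 9, -13]
  dp [42, 9, -13]
  dp [42, 9, -13]
  dp [42, 9, -13]
```

Emit:
step_arm:
  moves:
    - {"dp":[0,0,-25],"dr":[0,0,0],"fingers":1}
    - {"dp":[0,0,-45],"dr":[0,0,0],"fingers":1}
    - {"dp":[10,2,-45],"dr":[0,0,0],"fingers":1}
    - {"dp":[35,8,-15],"dr":[0,0,0],"fingers":1}
    - {"dp":[50,11,0],"dr":[0,0,0],"fingers":1}

```text
time_s: 25.8
tool_pos: [0.517, 0.0147, 0.2096]
tool_rot: [179.8, -0.1, 89.7]
force: [-0.1, 0.6, -0.2]
grip_width: 0.0413
grasp_force: 20.0
```

Emit:
step_arm:
  moves:
    - {"dp":[50,11,0],"dr":[0,0,0],"fingers":1}
    - {"dp":[50,11,0],"dr":[0,0,0],"fingers":1}
    - {"dp":[50,10,0],"dr":[0,0,0],"fingers":1}
    - {"dp":[50,10,0],"dr":[0,0,0],"fingers":1}
    - {"dp":[50,10,0],"dr":[0,0,0],"fingers":1}

```text
time_s: 26.42
tool_pos: [0.568, 0.2666, 0.2072]
tool_rot: [-180.0, 0.0, 89.9]
force: [0.0, 0.4, -0.8]
grip_width: 0.0411
grasp_force: 20.0
```

Emit:
step_arm:
  moves:
    - {"dp":[45,9,0],"dr":[0,0,0],"fingers":1}
    - {"dp":[32,6,0],"dr":[0,0,0],"fingers":1}
    - {"dp":[0,0,0],"dr":[0,0,0],"fingers":1}
    - {"dp":[0,0,0],"dr":[0,0,0],"fingers":1}
    - {"dp":[0,0,20],"dr":[0,0,0],"fingers":1}

```text
time_s: 27.05
tool_pos: [0.5847, 0.3407, 0.1889]
tool_rot: [179.8, -0.1, 89.8]
force: [-0.4, -0.7, -1.1]
grip_width: 0.0412
grasp_force: 20.0
```

Run:
```python
from h import *
plan((.583,.3425,.107),90,4)
```

```text
from [0.5847 0.3407 0.1889] [ 1.798e+02 -1.000e-01  8.980e+01] F [-0.4 -0.7 -1.1] w 0.0412
dr [ 0.001 -0.    -0.001] total mm [ -2.   2. -82.]
  dp [0, -1, 20]
  dp [0, 0, 20]
  dp [0, 0, 20]
  dp [0, 0, 20]
```

Emit:
step_arm:
  moves:
    - {"dp":[0,0,30],"dr":[0,0,0],"fingers":1}
    - {"dp":[0,0,35],"dr":[0,0,0],"fingers":1}
    - {"dp":[0,0,10],"dr":[0,0,0],"fingers":1}
    - {"dp":[0,0,0],"dr":[0,0,0],"fingers":1}
    - {"dp":[0,0,0],"dr":[0,0,0],"fingers":1}

```text
time_s: 27.68
tool_pos: [0.5841, 0.3423, 0.1142]
tool_rot: [179.9, -0.1, 89.9]
force: [-0.2, 0.3, -0.7]
grip_width: 0.0415
grasp_force: 20.0
```

Emit:
step_arm:
  moves:
    - {"dp":[0,-1,10],"dr":[0,0,0],"fingers":1}
    - {"dp":[0,0,10],"dr":[0,0,0],"fingers":1}
    - {"dp":[0,0,5],"dr":[0,0,0],"fingers":1}
    - {"dp":[0,0,0],"dr":[0,0,0],"fingers":1}
    - {"dp":[0,0,0],"dr":[0,0,0],"fingers":1}

```text
time_s: 28.3
tool_pos: [0.582, 0.342, 0.0874]
tool_rot: [-180.0, 0.0, 89.9]
force: [-0.2, 0.3, -0.7]
grip_width: 0.0412
grasp_force: 20.0
```

Emit:
step_arm:
  moves:
    - {"dp":[0,0,0.5],"dr":[0,0,0],"fingers":1}
    - {"dp":[0,0,0],"dr":[0,0,0],"fingers":1}
    - {"dp":[0,0,0],"dr":[0,0,0],"fingers":0.3}
    - {"dp":[0,0,0],"dr":[0,0,0],"fingers":0.3}
    - {"dp":[0,0,0],"dr":[0,0,0],"fingers":0.3}

```text
time_s: 28.92
tool_pos: [0.5822, 0.3421, 0.0873]
tool_rot: [180.0, -0.0, 89.9]
force: [-0.1, 1.3, -0.8]
grip_width: 0.0587
grasp_force: 0.0
```

Emit:
step_arm:
  moves:
    - {"dp":[0,0,-20],"dr":[0,0,0],"fingers":0.3}
    - {"dp":[0,0,-40],"dr":[0,0,0],"fingers":0.3}
    - {"dp":[0,0,-40],"dr":[0,0,0],"fingers":0.3}
    - {"dp":[0,0,-30],"dr":[0,0,0],"fingers":0.3}
    - {"dp":[-45,0,0],"dr":[0,0,0],"fingers":0.3}

```text
time_s: 29.55
tool_pos: [0.5826, 0.3021, 0.2219]
tool_rot: [179.7, -0.4, 90.4]
force: [1.1, 0.1, -0.8]
grip_width: 0.0607
grasp_force: 0.0
```

Emit:
step_arm:
  moves:
    - {"dp":[-50,0,0],"dr":[0,0,0],"fingers":0.3}
    - {"dp":[-50,0,0],"dr":[0,0,0],"fingers":0.3}
    - {"dp":[-50,0,0],"dr":[0,0,0],"fingers":0.3}
    - {"dp":[-50,0,0],"dr":[0,0,0],"fingers":0.3}
    - {"dp":[-30,0,0],"dr":[0,0,0],"fingers":0.3}

```text
time_s: 30.18
tool_pos: [0.5822, 0.0633, 0.2192]
tool_rot: [179.9, -0.0, 89.7]
force: [0.3, 0.4, -0.4]
grip_width: 0.0614
grasp_force: 0.0
```

Emit:
step_arm:
  moves:
    - {"dp":[0,0,0],"dr":[0,0,0],"fingers":0.3}
    - {"dp":[0,0,0],"dr":[0,0,0],"fingers":0.3}
    - {"dp":[0,0,0],"dr":[0,0,0],"fingers":0.3}
    - {"dp":[0,0,0],"dr":[0,0,0],"fingers":0.3}
    - {"dp":[0,0,0],"dr":[0,0,0],"fingers":0.3}

```text
time_s: 30.8
tool_pos: [0.5817, 0.0677, 0.217]
tool_rot: [-180.0, 0.0, 90.0]
force: [0.4, -0.1, -0.1]
grip_width: 0.0608
grasp_force: 0.0
```

Run:
```python
from h import *
s=env.read_camera("scene")[:,:,::-1];t=env.read_camera("top")[:,:,::-1]
f=lambda a:cv2.resize(a,(400,400),interpolation=cv2.INTER_CUBIC)
cv2.imwrite("pics/c9.png",np.hstack([f(s[90:180,145:235]),f(t[182:270,93:181])]))
```

```text
(no output)
```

View pics/c9.png

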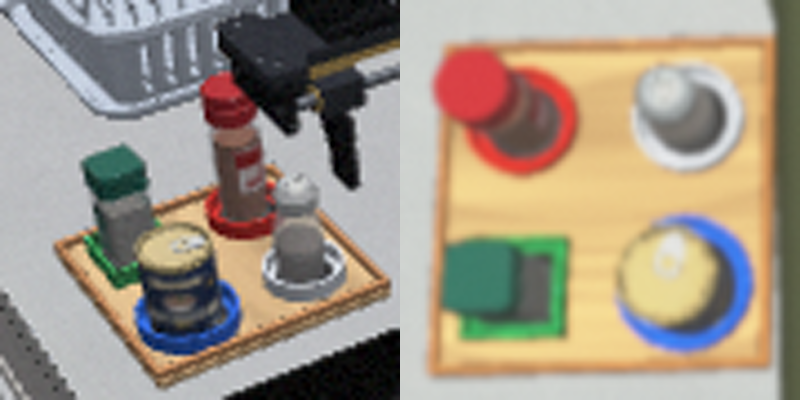

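All four stand upright in their matching cups, and the clearance inside each cup is smaller than the 11 mm tolerance.

```bash
python3 -c "
from cell import env
print(env.sign_off())"
```

```text
the job is handed in; nothing more can be done
None
```

The red jar, green jar, shaker and tin each stand upright in their matching cups in the last pictures. I didn't re-check the espresso cup, but the arm stayed well away from it. I handed the job in at about 31 s, and the hand-in returned no verdict.

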